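Latch a two-part casting mould shut

ROBOT

A 6-joint arm with a two-finger parallel gripper is mounted at the origin on the work surface. World frame = base frame: x ahead of the robot, y to its left, z up, the work surface at z = 0. Lengths are in m, angles in rad, forces in N, time in s.
With the tool pointing down it reaches from about 0.425 to 0.95 m from the base axis. Payload 14.7 kg.
Tool frame: the origin (TCP) lies at the very end of the fingers, on their centre line; the grasp point (between the pads) lies 19 mm behind it (manip.grip_depth is the distance from the TCP to the grasp point, in m); z points along the fingers, y is the line along which they close (so a half turn about z gives the same grasp; the last joint's range is limited). The gripper opens to 85 mm and grips with 20 to 120 N. Pads are 22 mm wide; open, the fingers measure 114 mm over their backs; the gripper's body (76 mm by 85 mm) begins 54 mm behind the grasp point. The pads swing forward as they close: fully open they stand 13 mm farther back than shut.
Start: joints at [-1.199, 0.48, 1.596, -0, 1.065, -0.047], TCP at [0.264, -0.594, 0.231] pointing down, gripper open.
Joint ranges: [-2.75, 2.75], [-0.82, 2.05], [0.23, 2.67], [-1.56, 4.7], [0.09, 2.69], [-2.92, 2.92]. Speed limits (rad/s): [1.89, 1.89, 2.39, 3.01, 3.01, 3.01].

INTERFACE

Orientations are given as a unit quaternion [w, x, y, z].
In Python, from rig import manip, imaging, ticket gives the robot as it stands.
- The arm moves only by the tool apply_moves, never from a script. Its argument "steps" is a list that holds one entry, the list of rows, each a list of 7 numbers: the turn, a rotation vector about the tool's x, y, z in degrees, then the shift along the tool's x, y, z in m, then the closure, from -1 (fully open) to 1 (shut). In form: [[[wx, wy, wz, dx, dy, dz, hand], ...]]. A call has 1 to 12 rows; each row shifts and turns the commanded pose from where the row before left it, along the tool's axes as they then stand; what a row does not reach is not made up. A row lasts 1/12 s, in which the tool goes at most 41.7 mm and 7.16 degrees, less where a joint would pass 70% of its speed; a pose out of reach is approached as far as the arm can. A call is refused whole if a number of a shift passes 0.0417 or a number of a turn 7.16, either way. A call with a gripper value outside its range is refused whole. The fingers move at their own pace and stop on an object; the grip force is fixed at half the most. Time passes only in rows, so rows that do not move let the fingers close. It gives the time, the measured TCP pose, the force, the opening and the grip force at its end, in the units of the state.
- manip.observe(): the state, without advancing time (a new reading comes with each control period).
- imaging.get_image(name): name is "scene" or "side" or "wrist"; returns the picture (420x560x3 uint8, red, green, blue); there is no depth.
- imaging.get_calibration(name): a dict with "K" (3x3 intrinsics, pixels), "k1" (the pictures are not rectified: a ray, as slopes to the right and down, at radius r is drawn at 1 + k1 r^2 times it, then the intrinsics apply), "T" (4x4, takes a point from camera to world coordinates). Camera axes: x right, y down, z forward; pixel columns grow to the right and rows downward; lengths in m; the calibration is good to about 2 mm. A picture is of the moment at which its call begins: read the wrist's pose just before it. get_calibration takes no time and is no camera call; for the wrist camera it gives the pose at the moment of the call.
- ticket.job_done(): hands the job in; it is judged then, once.
The state is a dict: "time_s": time; "joint_positions": joint angles; "joint_vel": joint speeds; "joint_efforts": joint torques, N m; "tool_pos": TCP position; "tcp_rot": TCP orientation; "wrist_force": force on the tool from outside, world axes, zero at the start; "moment": the same for the moment, N m; "grip_width": finger opening in m; "grip_force": force on a finger pad.
Only numpy, scipy, OpenCV 4.12 (cv2) and the standard library are available. Lean on these libraries where they do the work, as an engineer would, in place of code of your own. Each camera call takes 0.05 s, during which the arm holds its last target. There are 200 camera calls.

TASK

Clamp the two-part aluminium casting mould shut with its draw latch: take the latch's wire loop by its tab, feel for the slot of the catch on the loose half and hook the loop's cross bar down into it, then push the lever over, past centre, until it lies flat and stays there by itself with the halves drawn tight together. Be gentle: press the loop on the catch with less than 25 N, push the lever with less than 30 N, and leave the tools lying around where they are.

Things in the scene. Friction and masses are not known exactly. Their poses are not given: they have to be found in the camera images.
- mould_base: Fixed aluminium half on a dark steel bed plate (240 x 100 x 10 mm) bolted to the bench. Origin on the bench under the middle of the mating face; x along the mould to the loose half, y across, z up. The half: x -115..0, 64 wide, top at z 50, two flange cheeks x -12..0, |y| 24..35 up to z 82. Rails |y| 36.5..44.5 up to z 24, end bar x 107..115.
- mould_half: Loose aluminium half, 0.6 kg, 70 wide, 85 long, slides easily (about 2 N) between the rails (1.5 mm play). Origin on the bed plate, under the middle of its mating face, axes as mould_base; x 0..85, top at z 40, two flange cheeks x 0..12, |y| 24..35 up to z 72. The halves meet when its x in mould_base is 0; it starts 1 to 5 mm away and the latch draws it home.
- keeper_mark (a point): Nominal foot of the catch on the loose half's top, axes as mould_half. The catch is an 8 mm wide steel block bolted through slotted holes: it truly sits up to 5 mm either way in x from this mark. Nominally: front wall x -3.5..3.5, z 0..27; lip at its top to x 7, z 20..27; slot x 7..15 open above (under the lip back to 3.5), floor z 10. The bar is hooked with its centre in the slot at z 13..17.
- plateau_mark (a point): Nominal landing point on the flat plateau behind the catch's slot: 22.5 mm in x and 19 mm in z from keeper_mark, same up to 5 mm error in x. The plateau spans 15..34 mm in x from keeper_mark and lies 8 mm below the lip's top: a bar dragged lightly along it to -x drops into the slot or stops against the lip's face, above the slot.
- lever_pivot (a point): Lever's pivot axis (along y), 45 mm behind the fixed mating face (x -45) and 68 mm above the bench; axes as mould_base. The loop hinges on the lever 20 mm from this axis, on the handle's side, 0.25 rad below the handle when shut, so opening the lever carries the loop forward by up to 35 mm.
- latch_lever (a joint): Lever angle, rad: 0 flat and shut, pointing to -x of mould_base; 1.57 straight up; larger leans to the loose half (limit 2.75). Friction about 0.05 N m, stays where left. Pushing it shut, 50 mm from the pivot, takes up to about 12 N before dead centre (near 0.2 rad); from there the loop's spring pulls it shut.
- lever_tip (a point): Free end of the lever handle, mid thickness. The handle is a straight steel bar 16 mm wide (y), 6 mm thick, from the pivot to this point, 60 mm long.
- bail_loop: Wire loop hinged on the lever (friction 0.04 N m, stays where left): two 5 mm wires at y -13 and +13, a cross bar, a tab beyond. Its x axis runs from the hinge (origin) to the cross bar. Spring loaded: stretches along x by 1 mm per 5 N, up to 16 mm. Starts raised over the loose half; it can reach 25 mm beyond the slot.
- bail_bar (a point): Middle of the loop's cross bar, a 6 mm rod along y, 32 mm long over all, 95 mm from the loop's hinge on the lever. Carry it round in an arc about lever_pivot, 95 to 110 mm from it: brought nearer, the lever folds back.
- bail_tab (a point): Grip point on the loop's tab: two 3 mm prongs (|y| 7..10) rise 18 mm from the cross bar, straddling the catch, and carry a plate 20 mm wide (y), 20 long, 5 thick; all bent up 0.8 rad from the plane of the wires, away from the hinge. This point is the plate's middle, 28 mm from the bar. Pinch it across y from above; it pivots between the pads as the loop turns.
- brush: Small brush, 160 mm, lying loose; leave alone.
- ring_stick: Steel ring mandrel, tapered, 170 mm long, up to 26 mm thick, lying; origin at its thick end; leave alone.
- hammer: Hammer with wooden handle, lying; leave alone.
- dish: White ceramic dish, 70 mm wide, 25 mm high; leave alone.
- bench_block: Steel bench block, 60 x 60 x 20 mm; leave alone.
- jar: Small glass jar with a metal cap, 52 mm wide, 60 mm high; leave alone.
- screwdriver: Screwdriver, 150 mm, lying; leave alone.
There are look-alikes about, which are no part of the job. Leave any purple or turquoise look-alike of the mould_half alone.

How it is judged:
On the way, in this order (a step that is already met when the one before it is completed fails the run):
1. the cross bar is hooked down in the catch's slot, the lever still open (x of bail_bar in the frame of keeper_mark between 0 and 0.0185 m and z of bail_bar in the frame of keeper_mark below 0.0185 m and value of joint latch_lever above 0.8 rad), for 0.2 s.
2. the lever is over centre and flat (value of joint latch_lever below 0.12 rad), for 0.2 s.
At the end, for the whole second after the job is handed in: The lever lies flat past centre (under 0.12 rad) by itself, the cross bar is still down in the catch's slot and pulls on it (over 8 N), the loose half is drawn home (gap under 1.5 mm) and pressed on the fixed half, at rest, with the robot clear (value of joint latch_lever below 0.12 rad and x of mould_half in the frame of mould_base below 0.0015 m and z of bail_bar in the frame of keeper_mark below 0.0185 m and contact force between bail_loop and mould_half above 8 N and contact force between mould_half and mould_base above 12 N and linear speed of mould_half below 0.01 m/s); the robot touches nothing.
It fails at once if the loop is pressed on the catch or loose half with over 25 N while the lever is open (beyond 1.5 rad) (contact force between bail_loop and mould_half above 25 N and value of joint latch_lever above 1.5 rad).
It fails at once if the lever is pushed with over 30 N in the last part of its swing (below 0.8 rad, the bar in the slot) (contact force between the fingers and latch_lever above 30 N and value of joint latch_lever below 0.8 rad and z of bail_bar in the frame of keeper_mark below 0.0185 m).
It fails at once if a tool lying around is moved by more than 20 mm (distance of any of brush, ring_stick, hammer, dish, bench_block, jar, screwdriver from where it was at the start of the episode above 0.02 m).
It also fails if it takes over 64 s, if anything falls off the work surface, if the arm or the gripper's body presses on something with over 40 N, if the wrist force passes 120 N, or if a joint passes its speed limit or range.

## Working session

There is one attempt and no reset: what is moved stays moved. The work goes in short steps, Python scripts to look and compute and a tool call to move; the robot and the scene stay as the last step left them, time stands still between calls to the robot, and variables do not carry over. Pictures are saved under pics/ and viewed, at most 10 in all, crops included, and the job is handed in when it is done.

Besides the shell and the picture viewer there is one more tool, called after ">>>" in YAML: its name, and indented under it one key for each argument. apply_moves: Moves the arm, as the interface text tells. Its arguments: {"type":"object","properties":{"steps":{"type":"array"}},"required":["steps"]}

```bash
ls; mkdir -p pics
cat > h.py <<'E'
import numpy as np, cv2, sys
from rig import manip, imaging, ticket
E
python3 - <<'E'
from h import *
for n in ("scene","side"):
    im=imaging.get_image(n); cv2.imwrite(f"pics/{n}0.png",im[:,:,::-1]); c=imaging.get_calibration(n); print(n,c["K"],c["k1"],np.round(c["T"],3))
s=manip.observe(); print(s, manip.grip_depth)
E
```

```text
pics
scene [[401.23259978   0.         278.55170983]
 [  0.         401.23259978 208.30834403]
 [  0.           0.           1.        ]] 0.02942391635958108 [[-0.606  0.412 -0.681  1.319]
 [ 0.795  0.332 -0.507  0.563]
 [ 0.017 -0.849 -0.528  0.691]
 [ 0.     0.     0.     1.   ]]
side [[543.81371759   0.         280.03612722]
 [  0.         543.81371759 212.86582051]
 [  0.           0.           1.        ]] 0.058921173924403984 [[-0.963 -0.191  0.189  0.308]
 [-0.269  0.727 -0.632  0.823]
 [-0.017 -0.66  -0.751  1.039]
 [ 0.     0.     0.     1.   ]]
{'time_s': 0.1, 'joint_positions': array([-1.19858600e+00,  4.80764881e-01,  1.59677907e+00, -1.85411758e-05,
        1.06510031e+00, -4.66446059e-02]), 'joint_vel': array([-0.00069932, -0.00067506, -0.0015457 , -0.00073535, -0.00044257,
        0.00221468]), 'joint_efforts': array([ 9.64766878e-04, -9.52255511e+01, -4.31041789e+01, -1.33888993e-04,
        5.19894136e-03, -2.19892797e-05]), 'tool_pos': array([ 0.26422423, -0.59349016,  0.23075117]), 'tcp_rot': array([-5.17539289e-04,  9.78149035e-01,  2.07904277e-01, -9.32151441e-05]), 'wrist_force': array([ 0.0373942 , -0.03961195, -0.23389637]), 'moment': array([-0.00554556,  0.02575969, -0.00033608]), 'grip_force': 0.0, 'grip_width': 0.08531870188429198} 0.0187
```

View pics/scene0.png

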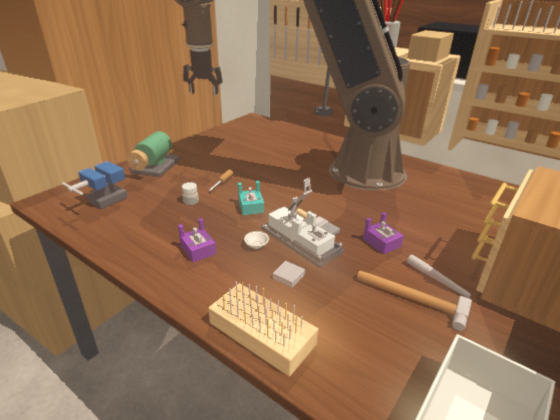

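View pics/side0.png

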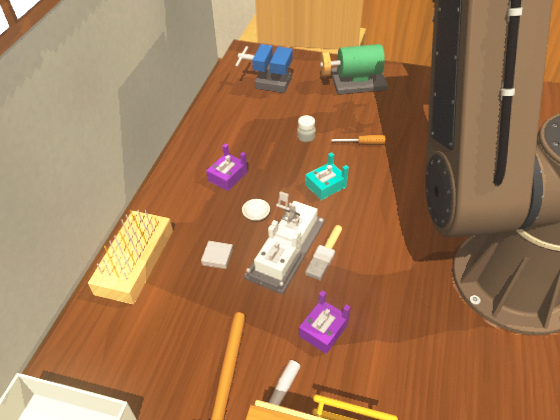

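The real mould is the silver one on the dark bed plate, at scene (303,232) and side (287,245). The things that could be mistaken for it are the purple halves at scene (197,242) and (383,233), and the turquoise one at (251,200). I'll check the choice in a close crop.

Run:
```python
from h import *
a=cv2.imread("pics/scene0.png")[165:275,250:355]; b=cv2.imread("pics/side0.png")[185:295,235:340]
f=lambda i:cv2.resize(i,None,fx=3.8,fy=3.8,interpolation=cv2.INTER_CUBIC)
cv2.imwrite("pics/crop1.png",np.hstack([f(a),f(b)]))
```

```text
(no output)
```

View pics/crop1.png

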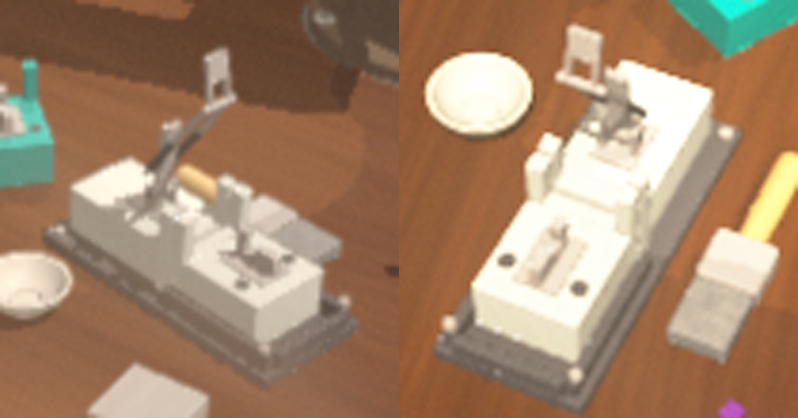

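The crop shows the silver mould: the loose half with the catch is on the right in scene and at the bottom in side. The lever leans up and the loop is raised, with its tab at scene crop (216,70) and side crop (583,45). Next I'll measure.

```bash
cat >> h.py <<'E'
def ray(c,px):
    K=c["K"]; d=np.array([(px[0]-K[0,2])/K[0,0],(px[1]-K[1,2])/K[1,1]]); u=d.copy()
    for _ in range(20): u=d/(1+c["k1"]*(u@u))
    r=c["T"][:3,:3]@np.array([*u,1.]); return c["T"][:3,3],r/np.linalg.norm(r)
def plane(c,px,z):
    o,r=ray(c,px); return o+r*(z-o[2])/r[2]
def tri(obs):
    A=np.zeros((3,3));b=np.zeros(3);R=[ray(*x) for x in obs]
    for o,r in R: P=np.eye(3)-np.outer(r,r);A+=P;b+=P@o
    p=np.linalg.solve(A,b); return p,[round(1e3*np.linalg.norm((np.eye(3)-np.outer(r,r))@(p-o)),1) for o,r in R]
def proj(c,p):
    q=np.linalg.inv(c["T"])@np.array([*p,1]); u=q[:2]/q[2]; u=u*(1+c["k1"]*(u@u)); return c["K"][:2,:2]@u+c["K"][:2,2]
E
python3 - <<'E'
from h import *
sc,sd=[imaging.get_calibration(n) for n in("scene","side")]
S=lambda x,y:(250+x/3.8-.4,165+y/3.8-.4); D=lambda x,y:(235+(x-399)/3.8-.4,185+y/3.8-.4)
for n,p in dict(left=S(45,232),bot=S(268,372),right=S(357,320)).items(): print(n,plane(sc,p,.01).round(4))
for n,p in dict(endL=D(437,350),endR=D(582,402),farR=D(742,128)).items(): print(n,plane(sd,p,.01).round(4))
for n,a,b in [("tabtop",S(216,50),D(584,30)),("tab mid",S(217,72),D(583,52)),("bar mid",S(219,103),D(581,80)),("catch",S(243,240),D(562,232)),("levertip",S(172,127),D(620,75)),
 ("cheekloose",S(235,178),D(545,138))]:
    print(n,*tri([(sc,a),(sd,b)]))
E
```

```text
left [ 0.5523 -0.0714  0.01  ]
bot [0.5884 0.159  0.01  ]
right [0.4976 0.1783 0.01  ]
endL [0.5937 0.164  0.01  ]
endR [0.4996 0.1771 0.01  ]
farR [ 0.4546 -0.0548  0.01  ]
tabtop [0.52735885 0.0623414  0.20488379] [np.float64(0.9), np.float64(0.9)]
tab mid [0.52762388 0.0643028  0.18863169] [np.float64(0.7), np.float64(0.7)]
bar mid [0.52847046 0.06720153 0.16637846] [np.float64(0.4), np.float64(0.4)]
catch [0.53280507 0.09844005 0.06481028] [np.float64(0.6), np.float64(0.6)]
levertip [0.5175434  0.02121663 0.12478856] [np.float64(0.3), np.float64(0.3)]
cheekloose [0.54546032 0.09015778 0.1273911 ] [np.float64(6.5), np.float64(6.5)]
```

Plate corners give a mould origin near (0.524, 0.053) with its x axis at about 80° yaw. The bar sits 115 mm from the pivot, which matches the given reach. I'll move above the latch for a wrist view.

>>> apply_moves:
  steps:
    - [[0, 0, 0, 0.0285, -0.0277, -0.005, -1], [0, 0, 0, 0.0285, -0.0277, -0.005, -1], [0, 0, 0, 0.0285, -0.0277, -0.005, -1], [0, 0, 0, 0.0285, -0.0277, -0.005, -1], [0, 0, 0, 0.0285, -0.0277, -0.005, -1], [0, 0, 0, 0.0285, -0.0277, -0.005, -1], [0, 0, 0, 0.0285, -0.0277, -0.005, -1], [0, 0, 0, 0.0285, -0.0277, -0.005, -1], [0, 0, 0, 0.0285, -0.0277, -0.005, -1], [0, 0, 0, 0.0285, -0.0277, -0.005, -1], [0, 0, 0, 0.0285, -0.0277, -0.005, -1], [0, 0, 0, 0.0285, -0.0277, -0.005, -1]]

```text
time_s: 1.1
tool_pos: [0.4417, -0.1491, 0.2915]
tcp_rot: [-0.0, 0.978, 0.208, -0.0]
wrist_force: [0.3, -0.3, -0.1]
grip_width: 0.0855
grip_force: 0.0
```

>>> apply_moves:
  steps:
    - [[0, 0, 0, 0.0285, -0.0277, -0.005, -1], [0, 0, 0, 0.0285, -0.0277, -0.005, -1], [0, 0, 0, 0.0285, -0.0277, -0.005, -1], [0, 0, -7, 0, 0, 0, -1], [0, 0, -7, 0, 0, 0, -1], [0, 0, -7, 0, 0, 0, -1], [0, 0, -7, 0, 0, 0, -1], [0, 0, -7, 0, 0, 0, -1], [0, 0, -7, 0, 0, 0, -1], [0, 0, -7, 0, 0, 0, -1], [0, 0, -7, 0, 0, 0, -1], [0, 0, 0, 0, 0, 0, -1]]

```text
time_s: 2.1
tool_pos: [0.4857, -0.0403, 0.3061]
tcp_rot: [-0.0, 0.764, 0.645, -0.0]
wrist_force: [0.1, 0.7, 0.4]
grip_width: 0.0852
grip_force: 0.0
```

Run:
```python
from h import *
s=manip.observe(); print(s["time_s"],s["tool_pos"],s["tcp_rot"],s["joint_positions"])
c=imaging.get_calibration("wrist"); im=imaging.get_image("wrist"); cv2.imwrite("pics/w1.png",im[:,:,::-1]); np.save("w1.npy",c["T"]); print(c["K"],c["k1"],c["T"].round(3))
o=np.array([.524,.053]);a=np.radians(80);R=np.array([[np.cos(a),-np.sin(a)],[np.sin(a),np.cos(a)]])
for n,p in dict(pivot=(-.045,0,.068),catch=(.045,0,.077),tab=(.012,0,.19),o=(0,0,.05)).items(): print(n,proj(c,[*(o+R@p[:2]),p[2]]).round(0))
```

```text
2.1 [ 0.48574423 -0.04033638  0.30609579] [-1.75635490e-04  7.63915026e-01  6.45316804e-01 -1.58111453e-04] [-1.45051812e-01  1.73579121e-01  1.86006115e+00 -4.55884935e-06
  1.10842500e+00  2.28706591e-02]
[[360.66835413   0.         278.04763303]
 [  0.         360.66835413 207.77457148]
 [  0.           0.           1.        ]] -0.03828038289641914 [[ 0.986 -0.16  -0.05   0.499]
 [-0.168 -0.943 -0.289  0.034]
 [-0.     0.293 -0.956  0.449]
 [ 0.     0.     0.     1.   ]]
pivot [299. 120.]
catch [301.  23.]
tab [311.  43.]
o [299.  75.]
```

>>> apply_moves:
  steps:
    - [[0, 0, 0, 0.04, 0.007, 0, -1], [0, 0, 0, 0.04, 0.007, 0, -1], [0, 0, 0, 0.04, 0.007, 0, -1], [0, 0, 0, 0, 0, 0, -1], [0, 0, 0, 0, 0, 0, -1]]

```text
time_s: 2.57
tool_pos: [0.5277, 0.076, 0.3059]
tcp_rot: [-0.0, 0.767, 0.642, -0.0]
wrist_force: [-0.6, -0.1, 0.0]
grip_width: 0.0853
grip_force: 0.0
```

Run:
```python
from h import *
s=manip.observe(); print(s["time_s"],s["tool_pos"],s["tcp_rot"])
c=imaging.get_calibration("wrist"); im=imaging.get_image("wrist"); np.save("w1.npy",c["T"]); print(c["T"].round(3))
o=np.array([.524,.053]);a=np.radians(80);R=np.array([[np.cos(a),-np.sin(a)],[np.sin(a),np.cos(a)]])
for n,p in dict(pivot=(-.045,0,.068),catch=(.045,0,.077),tab=(.012,0,.19),o=(0,0,.05)).items(): print(n,proj(c,[*(o+R@p[:2]),p[2]]).round(0))
cv2.imwrite("pics/w1.png",im[:,:,::-1])
cv2.imwrite("pics/w1c.png",cv2.resize(im[:,:,::-1],(800,600),interpolation=cv2.INTER_CUBIC))
```

```text
2.5667 [0.52766382 0.07596293 0.30589418] [-2.01340491e-04  7.66532885e-01  6.42204997e-01 -1.91858830e-04]
[[ 0.984 -0.168 -0.052  0.541]
 [-0.176 -0.941 -0.288  0.15 ]
 [-0.     0.293 -0.956  0.449]
 [ 0.     0.     0.     1.   ]]
pivot [278. 230.]
catch [278. 152.]
tab [278. 217.]
o [278. 188.]
```

View pics/w1c.png

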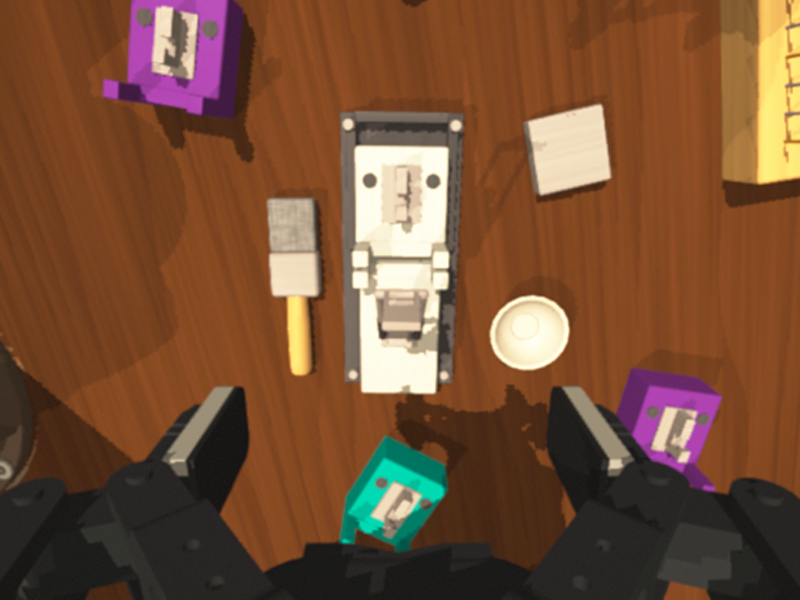

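The wrist view shows the mould from above, at centre (400,250) in the 800 px image, with the catch at (402,195) and the loop tab at (402,298). I'll enlarge that part to read it accurately.

Run:
```python
import cv2
im=cv2.imread("pics/w1.png")[70:280,232:332]; im=cv2.rotate(im,cv2.ROTATE_90_CLOCKWISE)
cv2.imwrite("pics/w1z.png",cv2.resize(im,None,fx=3.8,fy=3.8,interpolation=cv2.INTER_CUBIC))
```

```text
(no output)
```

View pics/w1z.png

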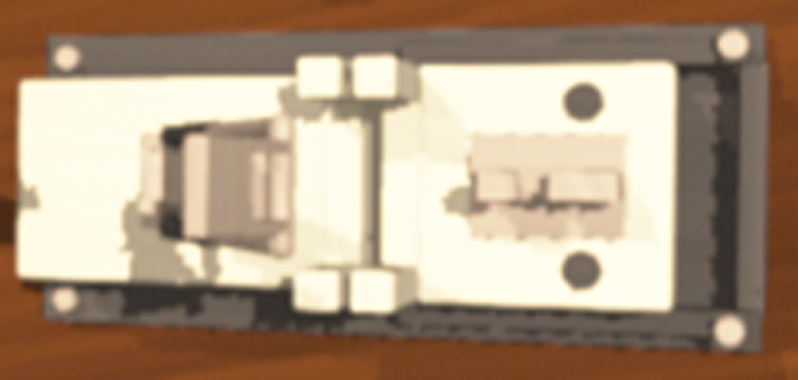

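```bash
cat >> h.py <<'E'
def W(x,y): return (232+y/3.8-.4,70+209-x/3.8+.4)
E
python3 - <<'E'
from h import *
c=imaging.get_calibration("wrist"); c["T"]=np.load("w1.npy")
P={n:plane(c,W(*p),z) for n,p,z in [("A",(66,57),.012),("B",(64,299),.012),("C",(733,43),.012),("D",(730,331),.012)]}
for n in P: print(n,P[n].round(4))
o=sum(P.values())/4; d=(P["C"]+P["D"]-P["A"]-P["B"]); a=np.arctan2(d[1],d[0]); print(o,np.degrees(a), "len",np.linalg.norm(P["C"]-P["A"]),np.linalg.norm(P["A"]-P["B"]),np.linalg.norm(P["C"]-P["D"]))
R=np.array([[np.cos(a),-np.sin(a)],[np.sin(a),np.cos(a)]])
for n,p,z in [("baseEndL",(18,180),.05),("baseTopFace",(363,190),.05),("looseface",(381,190),.05),("looseEnd",(676,185),.05),("looseEdgeL",(600,64),.05),("looseEdgeR",(600,308),.05),("cheekBaseIn",(345,76),.082),
 ("blkFront",(474,186),.077),("lip",(518,186),.077),("platStart",(550,186),.069),("platEnd",(618,186),.069),("catch side y",(500,170),.077),("catch side y2",(500,201),.077),("tab top?",(185,190),.19),("tabtop2",(207,190),.205),("tabmid L",(196,136),.2),("tabmid R",(196,238),.2)]:
    q=plane(c,W(*p),z); print(n,(1e3*(R.T@(q-o)[:2])).round(1))
E
```

```text
A [ 0.4632 -0.0488  0.012 ]
B [ 0.5465 -0.0644  0.012 ]
C [0.5035 0.1693 0.012 ]
D [0.5894 0.153  0.012 ]
[0.52564754 0.05229486 0.012     ] 79.17874549142266 len 0.22170975190863337 0.08468231194739151 0.08743345362929757
baseEndL [-109.3   -0.6]
baseTopFace [ 5.  -2.1]
looseface [10.5 -2. ]
looseEnd [94.9  0.6]
looseEdgeL [73.7 34.7]
looseEdgeR [ 74.5 -34.6]
cheekBaseIn [ 7.1 29.6]
blkFront [42.3 -0.2]
lip [54.1 -0.1]
platStart [61.9 -0. ]
platEnd [80.   0.2]
catch side y [49.2  4.2]
catch side y2 [49.4 -4.2]
tab top? [ 1.2 -0.9]
tabtop2 [11.3 -0.6]
tabmid L [7.1 9.7]
tabmid R [  7.3 -10. ]
```

Measured against the base block (114 mm long, as given), the origin is at about (0.5266, 0.0575) with yaw 79.2°. The gap is about 4.8 mm, and the catch's true foot sits about 41 mm ahead of the fixed face, so the slot is centred at x ≈ 52. The tab point is at about (0.5278, 0.0637, 0.194), and I'll grasp it there.

>>> apply_moves:
  steps:
    - [[0, 0, 0.7, -0.006, 0.0012, 0.02, -1], [0, 0, 0, -0.006, 0.0012, 0.02, -1], [0, 0, 0, 0, 0, 0.02, -1], [0, 0, 0, 0, 0, 0.02, -1], [0, 0, 0, 0, 0, 0.02, -1], [0, 0, 0, 0, 0, 0.015, -1], [0, 0, 0, 0, 0, 0.012, -1], [0, 0, 0, 0, 0, 0, -1], [0, 0, 0, 0, 0, 0, -1]]

```text
time_s: 3.37
tool_pos: [0.5271, 0.0609, 0.1792]
tcp_rot: [-0.0, 0.771, 0.637, -0.001]
wrist_force: [-0.3, -0.1, -0.3]
grip_width: 0.0855
grip_force: 0.0
```

Run:
```python
from h import *
a=imaging.get_image("scene")[150:270,235:355,::-1]; b=imaging.get_image("side")[170:290,225:345,::-1]
f=lambda i:cv2.resize(i,None,fx=3.3,fy=3.3,interpolation=cv2.INTER_CUBIC)
cv2.imwrite("pics/crop2.png",np.hstack([f(a),f(b)]))
```

```text
(no output)
```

View pics/crop2.png

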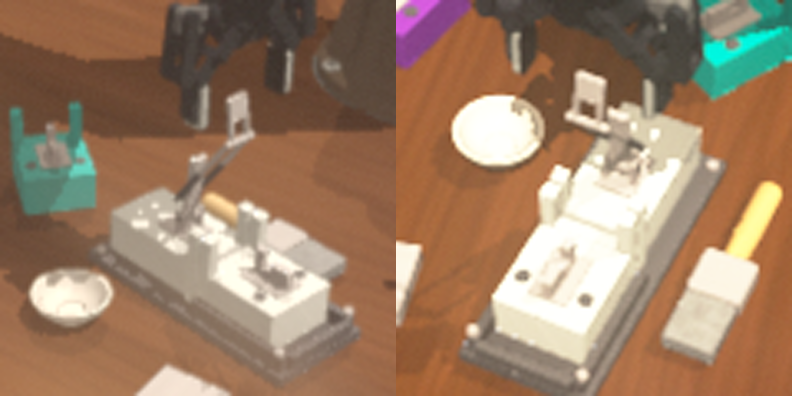

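The open fingers straddle the tab: tips at crop (197,122)/(281,90) in scene and (520,68)/(648,112) in side, with the tab centred between them. I'll shift 3 mm and close.

>>> apply_moves:
  steps:
    - [[0, 0, 0, 0.002, 0, 0, -1], [0, 0, 0, 0, 0, 0, -0.5], [0, 0, 0, 0, 0, 0, 0], [0, 0, 0, 0, 0, 0, 0.5], [0, 0, 0, 0, 0, 0, 1], [0, 0, 0, 0, 0, 0, 1], [0, 0, 0, 0, 0, 0, 1], [0, 0, 0, 0, 0, 0, 1], [0, 0, 0, 0, 0, 0, 1]]

```text
time_s: 4.22
tool_pos: [0.5281, 0.064, 0.1795]
tcp_rot: [0.0, 0.77, 0.638, 0.0]
wrist_force: [-1.3, 1.7, 4.2]
grip_width: 0.0184
grip_force: 58.5
```

The tab is gripped (18.4 mm, 58 N). Next I'll work out the arc to a hover above the plateau.

```bash
cat >> h.py <<'E'
O=np.array([.5266,.0575]); A=np.radians(79.2); U=np.array([np.cos(A),np.sin(A)]); V=np.array([-U[1],U[0]])
def loc(p): d=np.asarray(p)[:2]-O; return np.array([d@U,d@V,p[2]])   # mould_base frame
def model(bx,bz,s=.031):  # bar in base frame -> lever angle, tcp x,z
    x,z=bx+.045,bz-.068; r=np.hypot(x,z); psi=np.arctan2(z,x)
    e=psi+np.arccos(np.clip((.02**2+r*r-.095**2)/(.04*r),-1,1)); phi=np.arctan2(z-.02*np.sin(e),x-.02*np.cos(e))
    return np.pi-e+.25, bx+s*np.cos(phi+.8), bz+s*np.sin(phi+.8)-.0187, np.degrees(phi)
E
python3 - <<'E'
from h import *
s=manip.observe(); t=loc(s["tool_pos"]); print("tcp local mm",(t*1e3).round(1))
for r,ps in [(.113,60),(.1115,58),(.110,52),(.109,45),(.1085,38),(.108,31),(.108,24),(.108,17),(.108,12),(.108,8)]:
    ps=np.radians(ps); m=model(-.045+r*np.cos(ps),.068+r*np.sin(ps)); print(round(m[0],2),"tcp",np.round([m[1]*1e3,m[2]*1e3],1),"phi",round(m[3]))
m=model(.063,.072);print("land",m)
m=model(.052,.065);print("hook",m)
E
```

```text
tcp local mm [  6.7  -0.3 179.5]
1.93 tcp [  5.6 177.6] phi 55
1.83 tcp [ 10.  174.6] phi 52
1.82 tcp [ 22.5 167. ] phi 45
1.88 tcp [ 36.  157.1] phi 37
1.97 tcp [ 48.3 146.1] phi 30
2.06 tcp [ 59.1 133.7] phi 22
2.18 tcp [ 68.6 120.4] phi 15
2.3 tcp [ 76.4 106. ] phi 8
2.39 tcp [80.9 95.2] phi 3
2.46 tcp [83.8 86.3] phi -1
land (np.float64(2.5685870989265345), np.float64(0.08695765184549609), np.float64(0.0729731013836151), np.float64(-6.445101014699982))
hook (np.float64(2.05744629290749), np.float64(0.07824004788976183), np.float64(0.0628063589789816), np.float64(-13.664589196855234))
```

>>> apply_moves:
  steps:
    - [[0, 0, 0, 0.0033, 0, 0.005, 1], [0, 0, 0, 0.0062, 0, 0.0038, 1], [0, 0, 0, 0.0062, 0, 0.0038, 1], [0, 0, 0, 0.0068, 0, 0.005, 1], [0, 0, 0, 0.0068, 0, 0.005, 1], [0, 0, 0, 0.0062, 0, 0.0055, 1], [0, 0, 0, 0.0062, 0, 0.0055, 1], [0, 0, 0, 0.0054, 0, 0.0062, 1], [0, 0, 0, 0.0054, 0, 0.0062, 1], [0, 0, 0, 0, 0, 0, 1], [0, 0, 0, 0, 0, 0, 1]]

```text
time_s: 5.13
tool_pos: [0.5377, 0.1158, 0.133]
tcp_rot: [-0.0, 0.77, 0.638, -0.0]
wrist_force: [-1.1, 0.9, 3.7]
grip_width: 0.0184
grip_force: 60.2
```

>>> apply_moves:
  steps:
    - [[0, 0, 0, 0.0048, 0, 0.0066, 1], [0, 0, 0, 0.0048, 0, 0.0066, 1], [0, 0, 0, 0.004, 0, 0.0072, 1], [0, 0, 0, 0.004, 0, 0.0072, 1], [0, 0, 0, 0.0045, 0, 0.0108, 1], [0, 0, 0, 0, 0, 0, 1], [0, 0, 0, 0, 0, 0, 1], [0, 0, 0, 0, 0, 0, 1]]

```text
time_s: 5.8
tool_pos: [0.5419, 0.1373, 0.0946]
tcp_rot: [-0.0, 0.77, 0.638, -0.0]
wrist_force: [-1.0, 2.3, 3.0]
grip_width: 0.0178
grip_force: 58.5
```

Run:
```python
from h import *
print((loc(manip.observe()["tool_pos"])*1e3).round(1))
a=imaging.get_image("scene")[170:270,255:355,::-1]; b=imaging.get_image("side")[180:280,235:335,::-1]
f=lambda i:cv2.resize(i,None,fx=4,fy=4,interpolation=cv2.INTER_CUBIC)
cv2.imwrite("pics/crop3.png",np.hstack([f(a),f(b)]))
```

```text
[81.3 -0.1 94.6]
```

View pics/crop3.png

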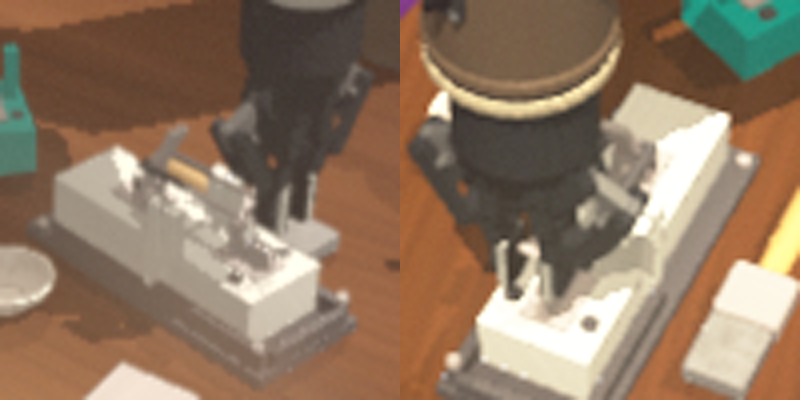

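Run:
```python
from h import *
sc,sd=[imaging.get_calibration(n) for n in("scene","side")]
def w(x,z,y=0): return [*(O+U*x+V*y),z]
for n,p in dict(tcp=w(.0813,.0946),bar=w(.0602,.0905),grasp=w(.0813,.1133),levertip=w(-.045+.06*-np.cos(2.39),.068+.06*np.sin(2.39)),cheek=w(0,.08,-.03),pivot=w(-.045,.068)).items():
    print(n,((proj(sc,p)-[255,170])*4).round(),((proj(sd,p)-[235,180])*4+[400,0]).round())
im=imaging.get_image("wrist"); cv2.imwrite("pics/w2.png",cv2.resize(im[60:330,150:410,::-1],None,fx=2.2,fy=2.2,interpolation=cv2.INTER_CUBIC))
```

```text
tcp [280. 222.] [534. 279.]
bar [256. 213.] [551. 256.]
grasp [282. 198.] [533. 258.]
levertip [193. 153.] [600. 159.]
cheek [161. 204.] [553. 176.]
pivot [147. 177.] [633. 153.]
```

View pics/w2.png

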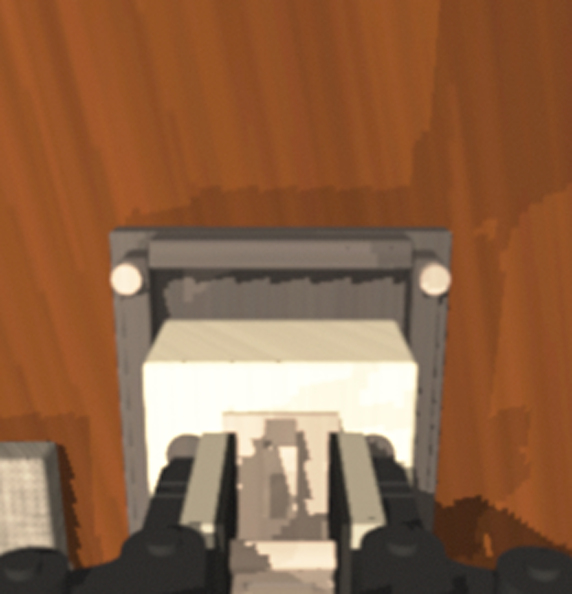

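Run:
```python
from h import *
sc=imaging.get_calibration("scene");sd=imaging.get_calibration("side")
def w(x,z,y=0): return [*(O+U*x+V*y),z]
for th in (1.8,1.9,2.,2.1,2.2,2.3,2.4): print(th,[((proj(sc,w(-.045-.06*np.cos(th),.068+.06*np.sin(th),y))-[255,170])*4).round() for y in(-.008,.008)], ((proj(sd,w(-.045-.06*np.cos(th),.068+.06*np.sin(th)))-[235,180])*4+[400,0]).round())
im=imaging.get_image("scene")[185:245,280:340,::-1]; b=imaging.get_image("side")[195:255,270:320,::-1]
f=lambda i:cv2.resize(i,None,fx=7,fy=7,interpolation=cv2.INTER_CUBIC)
cv2.imwrite("pics/crop4.png",np.hstack([f(im),f(b)]))
```

```text
1.8 [array([155., 118.]), array([171., 110.])] [623. 102.]
1.9 [array([160., 123.]), array([177., 115.])] [619. 111.]
2.0 [array([166., 129.]), array([182., 121.])] [614. 120.]
2.1 [array([171., 136.]), array([188., 128.])] [610. 130.]
2.2 [array([176., 143.]), array([193., 135.])] [606. 139.]
2.3 [array([181., 150.]), array([197., 142.])] [603. 149.]
2.4 [array([185., 158.]), array([201., 150.])] [600. 160.]
```

View pics/crop4.png

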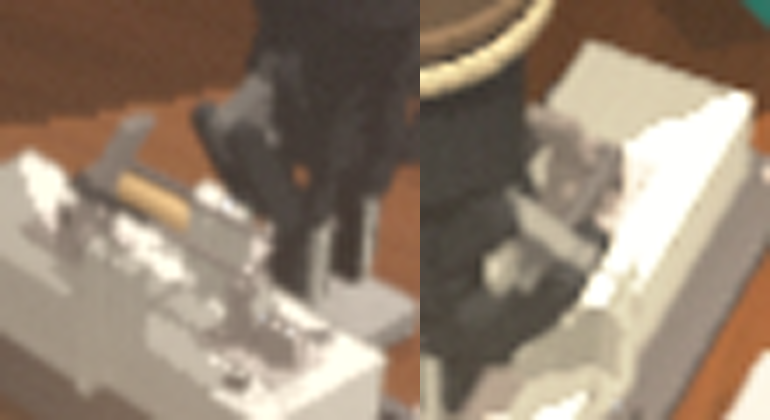

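The wrist view shows the tab centred between the pads. The lever tip is at scene crop (180,127), so the lever is at about 2.07 rad. The grip is therefore nearer the plate's end (about 36 mm from the bar), and the bar is at about x 55, z 87. I'll go out 9 mm while descending, then feel for the plateau.

>>> apply_moves:
  steps:
    - [[0, 0, 0, 0.003, 0, 0.002, 1], [0, 0, 0, 0.003, 0, 0.002, 1], [0, 0, 0, 0.002, 0, 0.002, 1], [0, 0, 0, 0.001, 0, 0.002, 1], [0, 0, 0, 0, 0, 0.002, 1], [0, 0, 0, 0, 0, 0, 1], [0, 0, 0, 0, 0, 0, 1]]

```text
time_s: 6.63
tool_pos: [0.5435, 0.146, 0.0848]
tcp_rot: [-0.0, 0.77, 0.638, -0.0]
wrist_force: [-1.3, -1.9, 1.8]
grip_width: 0.0175
grip_force: 58.4
```

>>> apply_moves:
  steps:
    - [[0, 0, 0, 0, 0, 0.001, 1], [0, 0, 0, 0, 0, 0.001, 1], [0, 0, 0, 0, 0, 0.001, 1], [0, 0, 0, 0, 0, 0, 1], [0, 0, 0, 0, 0, 0, 1]]

```text
time_s: 7.05
tool_pos: [0.5437, 0.1463, 0.082]
tcp_rot: [-0.0, 0.77, 0.638, 0.0]
wrist_force: [-0.7, 3.4, 2.9]
grip_width: 0.0177
grip_force: 58.4
```

>>> apply_moves:
  steps:
    - [[0, 0, 0, 0, 0, 0.001, 1], [0, 0, 0, 0, 0, 0.001, 1], [0, 0, 0, 0, 0, 0, 1], [0, 0, 0, 0, 0, 0, 1]]

```text
time_s: 7.38
tool_pos: [0.5439, 0.1464, 0.08]
tcp_rot: [0.0, 0.77, 0.638, 0.0]
wrist_force: [-0.1, 6.4, 3.4]
grip_width: 0.018
grip_force: 58.4
```

>>> apply_moves:
  steps:
    - [[0, 0, 0, 0, 0, 0.001, 1], [0, 0, 0, 0, 0, 0, 1], [0, 0, 0, 0, 0, 0, 1]]

```text
time_s: 7.63
tool_pos: [0.5439, 0.1465, 0.079]
tcp_rot: [0.0, 0.77, 0.638, 0.0]
wrist_force: [-0.5, 6.8, 4.9]
grip_width: 0.0181
grip_force: 58.5
```

>>> apply_moves:
  steps:
    - [[0, 0, 0, 0, 0, 0.001, 1], [0, 0, 0, 0, 0, 0, 1], [0, 0, 0, 0, 0, 0, 1]]

```text
time_s: 7.88
tool_pos: [0.5439, 0.1466, 0.078]
tcp_rot: [-0.0, 0.77, 0.638, 0.001]
wrist_force: [0.6, 8.5, 4.1]
grip_width: 0.0176
grip_force: 58.4
```

Run:
```python
from h import *
s=manip.observe(); print((loc(s["tool_pos"])*1e3).round(1)); f=s["wrist_force"];m=s["moment"]
print("F local",f[:2]@U,f[:2]@V,f[2],"M local",m[:2]@U,m[:2]@V,m[2])
m=model(.063,.072,.036);print(m); print(model(.065,.072,.034))
```

```text
[90.7 -0.3 78. ]
F local 8.480782264686052 0.9760837933645803 4.053963315224239 M local 0.21329787310377063 -0.8343396961508491 -0.052938026779985776
(np.float64(2.5685870989265345), np.float64(0.09082178923993094), np.float64(0.07614618225194011), np.float64(-6.445101014699982))
(np.float64(2.699977685093514), np.float64(0.09083511143986109), np.float64(0.07540309971225662), np.float64(-5.2881477075402294))
```

>>> apply_moves:
  steps:
    - [[0, 0, 0, 0, 0, 0.001, 1], [0, 0, 0, 0, 0, 0, 1], [0, 0, 0, 0, 0, 0, 1]]

```text
time_s: 8.13
tool_pos: [0.544, 0.1466, 0.077]
tcp_rot: [0.0, 0.77, 0.638, 0.001]
wrist_force: [-0.2, 8.7, 3.8]
grip_width: 0.0178
grip_force: 58.3
```

>>> apply_moves:
  steps:
    - [[0, 0, 0, 0, 0, 0.001, 1], [0, 0, 0, 0, 0, 0, 1], [0, 0, 0, 0, 0, 0, 1]]

```text
time_s: 8.38
tool_pos: [0.5442, 0.1465, 0.076]
tcp_rot: [0.0, 0.77, 0.638, 0.001]
wrist_force: [0.4, 6.5, 2.6]
grip_width: 0.018
grip_force: 59.1
```

>>> apply_moves:
  steps:
    - [[0, 0, 0, 0, 0, 0.001, 1], [0, 0, 0, 0, 0, 0, 1], [0, 0, 0, 0, 0, 0, 1]]

```text
time_s: 8.63
tool_pos: [0.5442, 0.1466, 0.0751]
tcp_rot: [0.0, 0.77, 0.638, 0.001]
wrist_force: [0.6, 8.1, 3.6]
grip_width: 0.0177
grip_force: 59.0
```

>>> apply_moves:
  steps:
    - [[0, 0, 0, 0, 0, 0.001, 1], [0, 0, 0, 0, 0, 0, 1], [0, 0, 0, 0, 0, 0, 1]]

```text
time_s: 8.88
tool_pos: [0.5442, 0.1466, 0.0741]
tcp_rot: [0.0, 0.77, 0.638, 0.001]
wrist_force: [0.9, 7.5, 4.1]
grip_width: 0.0178
grip_force: 58.9
```

>>> apply_moves:
  steps:
    - [[0, 0, 0, 0, 0, 0.001, 1], [0, 0, 0, 0, 0, 0, 1], [0, 0, 0, 0, 0, 0, 1]]

```text
time_s: 9.13
tool_pos: [0.5443, 0.1467, 0.0731]
tcp_rot: [0.0, 0.77, 0.638, 0.001]
wrist_force: [0.5, 8.5, 4.4]
grip_width: 0.0179
grip_force: 58.8
```

>>> apply_moves:
  steps:
    - [[0, 0, 0, 0, 0, 0.001, 1], [0, 0, 0, 0, 0, 0, 1], [0, 0, 0, 0, 0, 0, 1]]

```text
time_s: 9.38
tool_pos: [0.5439, 0.1466, 0.0719]
tcp_rot: [-0.0, 0.77, 0.638, 0.0]
wrist_force: [0.1, 8.3, 3.3]
grip_width: 0.0178
grip_force: 59.6
```

>>> apply_moves:
  steps:
    - [[0, 0, 0, 0, 0, 0.001, 1], [0, 0, 0, 0, 0, 0, 1], [0, 0, 0, 0, 0, 0, 1]]

```text
time_s: 9.63
tool_pos: [0.544, 0.1464, 0.071]
tcp_rot: [0.0, 0.77, 0.638, 0.0]
wrist_force: [0.9, 5.8, 3.5]
grip_width: 0.0181
grip_force: 60.4
```

>>> apply_moves:
  steps:
    - [[0, 0, 0, 0, 0, 0.001, 1], [0, 0, 0, 0, 0, 0, 1], [0, 0, 0, 0, 0, 0, 1]]

```text
time_s: 9.88
tool_pos: [0.5442, 0.1465, 0.0704]
tcp_rot: [0.0, 0.77, 0.638, 0.001]
wrist_force: [-0.2, 5.4, 10.2]
grip_width: 0.0175
grip_force: 60.8
```

Contact: z force jumped to about 10 N at TCP z 0.0705. The geometry is ambiguous, so I'll take one composite look at all three cameras.

Run:
```python
from h import *
print((loc(manip.observe()["tool_pos"])*1e3).round(1))
c=imaging.get_calibration("wrist"); np.save("w3.npy",c["T"])
a=imaging.get_image("scene")[180:260,270:350,::-1]; b=imaging.get_image("side")[190:270,245:325,::-1]; w=imaging.get_image("wrist")[:,:,::-1]
for n,i in zip("abw",(a,b,w)): cv2.imwrite(f"pics/c5{n}.png",i)
f=lambda i,s:cv2.resize(i,s,interpolation=cv2.INTER_CUBIC)
cv2.imwrite("pics/crop5.png",np.hstack([np.vstack([f(a,(300,300)),f(b,(300,300))]),f(w[200:360,220:353],(500,600))]))
```

```text
[90.7 -0.6 70.4]
```

View pics/crop5.png

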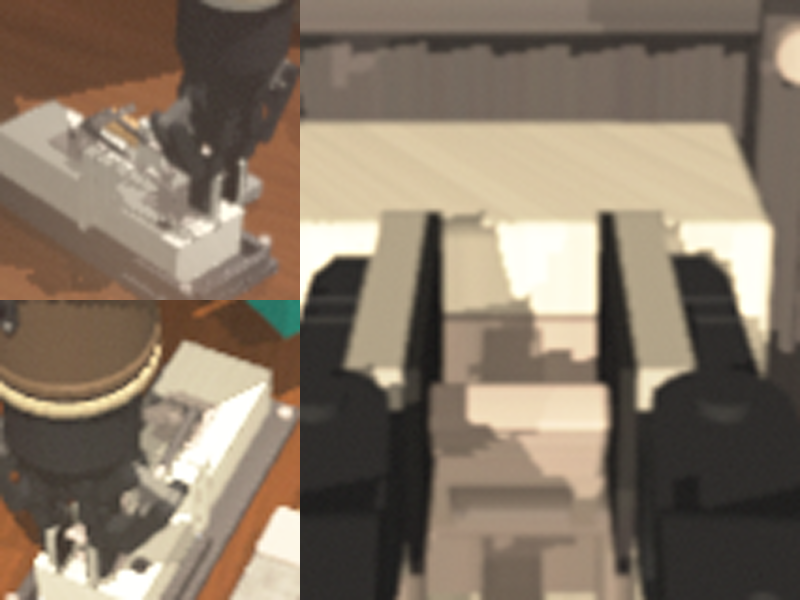

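Run:
```python
from h import *
from scipy.optimize import least_squares
c=imaging.get_calibration("wrist"); c["T"]=np.load("w3.npy")
rows=[200+Y*160/600-.4 for Y in (430,385,487)]
def f(v):
    x,z,al=v; E=np.array([x,z]); d=np.array([np.cos(al),np.sin(al)]); n=np.array([np.sin(al),-np.cos(al)])
    return [proj(c,[*(O+U*p[0]),p[1]])[1]-r for p,r in zip((E,E+.005*n,E-.02*d),rows)]
r=least_squares(f,[.093,.095,.7],x_scale=.01); x,z,al=r.x; print(r.x,r.fun,np.degrees(al))
# bar: centre-line end is 38 mm from bar
d=np.array([np.cos(al),np.sin(al)]); n=np.array([np.sin(al),-np.cos(al)]); ec=np.array([x,z])+.0025*n; bar=ec-.038*d
print("plate end",ec,"bar",bar,"tab",ec-.01*d)
print("width check", [np.linalg.norm(proj(c,[*(O+U*x+V*.01),z])-proj(c,[*(O+U*x-V*.01),z]))/133*500])
```

```text
[0.08292815 0.08815751 0.65282603] [5.68434189e-14 5.68434189e-14 0.00000000e+00] 37.40417621379857
plate end [0.08444673 0.08617159] bar [0.05426066 0.06308911] tab [0.07650303 0.08009725]
width check [np.float64(187.8346218979433)]
```

Run:
```python
from h import *
c=imaging.get_calibration("wrist"); c["T"]=np.load("w3.npy")
def Y(x,z): return round((proj(c,[*(O+U*x),z])[1]+.4-200)*600/160)
def wd(x,z): return round(np.linalg.norm(proj(c,[*(O+U*x+V*.01),z])-proj(c,[*(O+U*x-V*.01),z]))/133*500)
for n,bx,bz in [("plat60",.060,.072),("plat63",.063,.072),("plat65",.065,.072),("slot52",.052,.063),("slot53 z66",.053,.066)]:
    th,_,_,phi=model(bx,bz); al=np.radians(phi)+.8; d=np.array([np.cos(al),np.sin(al)]); nn=np.array([np.sin(al),-np.cos(al)])
    b=np.array([bx,bz]); E=b+.038*d-.0025*nn
    print(n,"th",round(th,2),"phi",round(phi,1),"Y upper/lower/inner",Y(*E),Y(*(E+.005*nn)),Y(*(E-.02*d)),"width",wd(*E),"plate end",(E*1e3).round(1))
print("tips", Y(.0907-.011,.0704),Y(.0907+.011,.0704),"loose end top",Y(.0898,.05), Y(.085,.05),"catch foot end",Y(.0412+.036,.05))
```

```text
plat60 th 2.4 phi -7.7 Y upper/lower/inner 436 387 494 width 203 plate end [88.4 97.4]
plat63 th 2.57 phi -6.4 Y upper/lower/inner 418 369 475 width 205 plate end [90.8 98. ]
plat65 th 2.7 phi -5.3 Y upper/lower/inner 409 359 463 width 206 plate end [92.2 98.6]
slot52 th 2.08 phi -14.8 Y upper/lower/inner 409 368 485 width 184 plate end [83.3 84.7]
slot53 z66 th 2.09 phi -12.9 Y upper/lower/inner 428 384 499 width 189 plate end [83.5 88.7]
tips 369 200 loose end top 219 252 catch foot end 305
```

All three plate-edge rows match the bar resting on the plateau at x ≈ 61 with the lever at about 2.45 rad. Next I'll drag it lightly toward −x.

>>> apply_moves:
  steps:
    - [[0, 0, 0, -0.001, 0, 0.0001, 1], [0, 0, 0, -0.001, 0, 0.0001, 1], [0, 0, 0, -0.001, 0, 0.0002, 1], [0, 0, 0, 0, 0, 0, 1]]

```text
time_s: 10.37
tool_pos: [0.5442, 0.144, 0.0702]
tcp_rot: [0.0, 0.77, 0.638, 0.001]
wrist_force: [1.4, 10.0, 10.1]
grip_width: 0.018
grip_force: 60.7
```

>>> apply_moves:
  steps:
    - [[0, 0, 0, -0.001, 0, 0.0001, 1], [0, 0, 0, -0.001, 0, 0.0002, 1], [0, 0, 0, 0, 0, 0, 1]]

```text
time_s: 10.62
tool_pos: [0.5435, 0.1419, 0.0698]
tcp_rot: [0.0, 0.77, 0.638, 0.001]
wrist_force: [-0.3, 8.8, 9.9]
grip_width: 0.0178
grip_force: 61.5
```

>>> apply_moves:
  steps:
    - [[0, 0, 0, -0.001, 0, 0.0001, 1], [0, 0, 0, -0.001, 0, 0.0002, 1], [0, 0, 0, 0, 0, 0, 1]]

```text
time_s: 10.87
tool_pos: [0.5434, 0.1397, 0.0695]
tcp_rot: [0.0, 0.77, 0.638, 0.001]
wrist_force: [2.0, 5.5, 9.6]
grip_width: 0.0178
grip_force: 62.6
```

>>> apply_moves:
  steps:
    - [[0, 0, 0, -0.001, 0, 0.0002, 1], [0, 0, 0, -0.001, 0, 0.0002, 1], [0, 0, 0, 0, 0, 0, 1]]

```text
time_s: 11.12
tool_pos: [0.5428, 0.1375, 0.0689]
tcp_rot: [0.0, 0.77, 0.638, 0.001]
wrist_force: [2.2, 3.6, 6.0]
grip_width: 0.0174
grip_force: 62.2
```

>>> apply_moves:
  steps:
    - [[0, 0, 0, -0.001, 0, 0.0002, 1], [0, 0, 0, -0.001, 0, 0.0002, 1], [0, 0, 0, 0, 0, 0, 1]]

```text
time_s: 11.37
tool_pos: [0.5421, 0.1354, 0.0682]
tcp_rot: [0.0, 0.77, 0.638, 0.001]
wrist_force: [1.4, 4.6, 3.1]
grip_width: 0.0178
grip_force: 62.0
```

>>> apply_moves:
  steps:
    - [[0, 0, 0, -0.001, 0, 0.0002, 1], [0, 0, 0, -0.001, 0, 0.0002, 1], [0, 0, 0, 0, 0, 0, 1]]

```text
time_s: 11.62
tool_pos: [0.5417, 0.1335, 0.0678]
tcp_rot: [0.0, 0.77, 0.638, 0.0]
wrist_force: [1.3, 4.9, 4.4]
grip_width: 0.0179
grip_force: 62.0
```

Vertical contact vanished, so the bar is over the slot. I'll lower it in.

>>> apply_moves:
  steps:
    - [[0, 0, 0, 0, 0, 0.001, 1], [0, 0, 0, 0, 0, 0.001, 1], [0, 0, 0, 0, 0, 0, 1]]

```text
time_s: 11.87
tool_pos: [0.5409, 0.1332, 0.0655]
tcp_rot: [-0.0, 0.77, 0.638, -0.0]
wrist_force: [0.1, 3.1, 3.1]
grip_width: 0.018
grip_force: 63.0
```

>>> apply_moves:
  steps:
    - [[0, 0, 0, 0, 0, 0.001, 1], [0, 0, 0, 0, 0, 0.001, 1], [0, 0, 0, 0, 0, 0, 1]]

```text
time_s: 12.12
tool_pos: [0.541, 0.1331, 0.0634]
tcp_rot: [-0.0, 0.77, 0.638, -0.0]
wrist_force: [0.4, 0.7, 3.1]
grip_width: 0.0177
grip_force: 63.0
```

>>> apply_moves:
  steps:
    - [[0, 0, 0, 0, 0, 0.001, 1], [0, 0, 0, 0, 0, 0.001, 1], [0, 0, 0, 0, 0, 0, 1]]

```text
time_s: 12.37
tool_pos: [0.541, 0.1332, 0.0615]
tcp_rot: [-0.0, 0.77, 0.638, -0.0]
wrist_force: [-0.2, 0.2, 1.8]
grip_width: 0.0177
grip_force: 62.8
```

>>> apply_moves:
  steps:
    - [[0, 0, 0, 0, 0, 0.001, 1], [0, 0, 0, 0, 0, 0, 1], [0, 0, 0, 0, 0, 0, 1]]

```text
time_s: 12.62
tool_pos: [0.5411, 0.1332, 0.0606]
tcp_rot: [-0.0, 0.77, 0.638, -0.0]
wrist_force: [-1.2, -0.1, 2.8]
grip_width: 0.0179
grip_force: 62.8
```

>>> apply_moves:
  steps:
    - [[0, 0, 0, 0, 0, 0.001, 1], [0, 0, 0, 0, 0, 0, 1], [0, 0, 0, 0, 0, 0, 1]]

```text
time_s: 12.87
tool_pos: [0.5411, 0.1332, 0.0596]
tcp_rot: [-0.0, 0.77, 0.638, -0.0]
wrist_force: [-0.1, -0.9, 2.7]
grip_width: 0.0176
grip_force: 62.7
```

>>> apply_moves:
  steps:
    - [[0, 0, 0, 0, 0, 0.001, 1], [0, 0, 0, 0, 0, 0, 1], [0, 0, 0, 0, 0, 0, 1]]

```text
time_s: 13.12
tool_pos: [0.5411, 0.1332, 0.0587]
tcp_rot: [-0.0, 0.77, 0.638, -0.0]
wrist_force: [-0.8, -1.1, 3.3]
grip_width: 0.0181
grip_force: 62.6
```

>>> apply_moves:
  steps:
    - [[0, 0, 0, 0, 0, 0.001, 1], [0, 0, 0, 0, 0, 0, 1], [0, 0, 0, 0, 0, 0, 1]]

```text
time_s: 13.37
tool_pos: [0.5412, 0.1333, 0.0578]
tcp_rot: [0.0, 0.77, 0.638, 0.0]
wrist_force: [-1.2, 0.5, 5.6]
grip_width: 0.018
grip_force: 62.8
```

The bar is at the slot floor. I'll release and rise.

>>> apply_moves:
  steps:
    - [[0, 0, 0, 0, 0, 0, 0.5], [0, 0, 0, 0, 0, 0, 0], [0, 0, 0, 0, 0, 0, 0], [0, 0, 0, 0, 0, 0, 0], [0, 0, 0, 0, 0, -0.01, 0], [0, 0, 0, 0, 0, -0.02, 0], [0, 0, 0, 0, 0, -0.02, 0], [0, 0, 0, 0, 0, -0.03, 0], [0, 0, 0, 0, 0, -0.03, 0], [0, 0, 0, 0, 0, -0.02, 1], [0, 0, 0, 0, 0, 0, 1], [0, 0, 0, 0, 0, 0, 1]]

```text
time_s: 14.37
tool_pos: [0.5419, 0.1334, 0.1895]
tcp_rot: [0.001, 0.77, 0.638, 0.001]
wrist_force: [0.2, 0.7, -0.8]
grip_width: 0.0071
grip_force: 0.0
```

Run:
```python
from h import *
s=manip.observe(); print((loc(s["tool_pos"])*1e3).round(1),s["grip_width"],s["wrist_force"])
for n,(r,c) in dict(scene=((170,270),(255,355)),side=((180,280),(235,335))).items():
    cv2.imwrite(f"pics/h_{n}.png",imaging.get_image(n)[:,:,::-1])
sc,sd=[imaging.get_calibration(n) for n in("scene","side")]
w=lambda x,z,y=0:[*(O+U*x+V*y),z]
# lever darkness profile: mean colour at predicted tip / mid handle for each angle, in both views
A_,B_=[cv2.imread(f"pics/h_{n}.png").astype(int) for n in("scene","side")]
A0,B0=[cv2.imread(f"pics/{n}0.png").astype(int) for n in("scene","side")]
for th in np.arange(1.6,2.8,.1):
    o=[]
    for im,im0,c in((A_,A0,sc),(B_,B0,sd)):
        for l in (.035,.045,.055,.066):
            p=proj(c,w(-.045-l*np.cos(th),.068+l*np.sin(th))).round().astype(int); o.append((im[p[1],p[0]].tolist()))
    print(round(th,1),o)
```

```text
[ 77.4  -0.8 189.5] 0.007069756052155131 [ 0.17285796  0.65934744 -0.76189625]
1.6 [[102, 120, 143], [109, 121, 140], [96, 123, 165], [72, 105, 156], [143, 165, 183], [226, 244, 252], [89, 101, 107], [154, 176, 185]]
1.7 [[116, 128, 144], [116, 127, 143], [149, 164, 182], [77, 108, 157], [139, 159, 178], [147, 169, 189], [81, 93, 100], [96, 107, 113]]
1.8 [[134, 146, 163], [133, 146, 162], [135, 147, 164], [146, 165, 190], [140, 161, 178], [140, 160, 178], [98, 112, 122], [73, 83, 88]]
1.9 [[135, 149, 165], [133, 148, 165], [135, 149, 168], [132, 153, 183], [138, 159, 178], [137, 159, 178], [130, 149, 168], [68, 78, 84]]
2.0 [[124, 136, 153], [89, 116, 159], [84, 113, 159], [75, 107, 158], [137, 158, 176], [137, 158, 179], [120, 137, 153], [90, 105, 113]]
2.1 [[104, 117, 133], [75, 106, 156], [71, 104, 155], [74, 107, 159], [115, 133, 147], [138, 160, 174], [83, 96, 103], [83, 93, 103]]
2.2 [[93, 111, 133], [77, 108, 157], [68, 101, 153], [71, 105, 157], [124, 145, 161], [141, 165, 177], [91, 105, 114], [76, 87, 97]]
2.3 [[91, 113, 136], [88, 116, 157], [71, 107, 157], [69, 101, 153], [114, 131, 144], [123, 142, 154], [92, 107, 116], [72, 85, 95]]
2.4 [[103, 139, 172], [109, 142, 175], [95, 140, 187], [72, 107, 157], [122, 142, 157], [159, 185, 199], [168, 197, 210], [77, 88, 97]]
2.5 [[96, 132, 164], [113, 151, 184], [144, 198, 240], [77, 111, 162], [116, 132, 147], [141, 163, 176], [137, 160, 171], [96, 110, 120]]
2.6 [[101, 141, 178], [85, 108, 131], [131, 181, 218], [129, 175, 215], [113, 131, 145], [128, 151, 164], [135, 159, 169], [136, 159, 169]]
2.7 [[99, 139, 173], [84, 105, 128], [93, 117, 143], [139, 161, 178], [116, 134, 149], [117, 135, 150], [138, 163, 174], [135, 159, 169]]
```

The lever reads about 1.87 rad, consistent with the bar hooked near the lip and the half drawn in. Next I'll place the closed fingers in front of the handle.

>>> apply_moves:
  steps:
    - [[0, 0, 0, -0.02, -0.0008, 0, 1], [0, 0, 0, -0.02, 0, 0, 1], [0, 0, 0, -0.02, 0, 0, 1], [0, 0, 0, -0.017, 0, 0, 1], [0, 0, 0, 0, 0, 0.02, 1], [0, 0, 0, 0, 0, 0.02, 1], [0, 0, 0, 0, 0, 0.02, 1], [0, 0, 0, 0, 0, 0.012, 1], [0, 0, 0, 0, 0, 0.005, 1], [0, 0, 0, 0, 0, 0, 1], [0, 0, 0, 0, 0, 0, 1]]

```text
time_s: 15.38
tool_pos: [0.5258, 0.0578, 0.1105]
tcp_rot: [-0.0, 0.77, 0.638, -0.0]
wrist_force: [1.2, -0.1, -0.4]
grip_width: -0.0
grip_force: 0.0
```

>>> apply_moves:
  steps:
    - [[0, 0, 0, -0.004, 0, 0, 1], [0, 0, 0, -0.004, 0, 0, 1], [0, 0, 0, -0.004, 0, 0, 1], [0, 0, 0, -0.004, 0, 0, 1], [0, 0, 0, 0, 0, 0, 1]]

```text
time_s: 15.8
tool_pos: [0.523, 0.0412, 0.111]
tcp_rot: [0.0, 0.77, 0.638, 0.0]
wrist_force: [0.8, 0.9, 0.8]
grip_width: -0.0001
grip_force: 0.0
```

>>> apply_moves:
  steps:
    - [[0, 0, 0, -0.004, 0, -0.001, 1], [0, 0, 0, -0.004, 0, -0.001, 1], [0, 0, 0, -0.004, 0, -0.002, 1], [0, 0, 0, -0.003, 0, -0.002, 1], [0, 0, 0, 0, 0, 0, 1]]

```text
time_s: 16.22
tool_pos: [0.5203, 0.0267, 0.1171]
tcp_rot: [0.0, 0.77, 0.638, 0.0]
wrist_force: [0.5, -0.1, 1.5]
grip_width: -0.0001
grip_force: 0.0
```

>>> apply_moves:
  steps:
    - [[0, 0, 0, -0.004, 0, 0, 1], [0, 0, 0, -0.004, 0, 0, 1], [0, 0, 0, -0.004, 0, 0, 1], [0, 0, 0, -0.0015, 0, 0, 1], [0, 0, 0, 0, 0, 0, 1]]

```text
time_s: 16.63
tool_pos: [0.5178, 0.0139, 0.1165]
tcp_rot: [-0.0, 0.77, 0.638, 0.0]
wrist_force: [1.4, 4.9, -1.7]
grip_width: 0.0
grip_force: 2.3
```

>>> apply_moves:
  steps:
    - [[0, 0, 0, -0.003, 0, 0.001, 1], [0, 0, 0, -0.003, 0, 0.001, 1], [0, 0, 0, -0.003, 0, 0.001, 1], [0, 0, 0, 0, 0, 0, 1], [0, 0, 0, 0, 0, 0, 1]]

```text
time_s: 17.05
tool_pos: [0.5163, 0.0052, 0.1138]
tcp_rot: [-0.0, 0.77, 0.638, 0.0]
wrist_force: [1.2, 4.9, 3.3]
grip_width: -0.0003
grip_force: 3.0
```

Resistance of about 6 N means the loop is hooked and tensioned. Continuing.

>>> apply_moves:
  steps:
    - [[0, 0, 0, -0.0026, 0, 0.0012, 1], [0, 0, 0, -0.0026, 0, 0.0013, 1], [0, 0, 0, -0.0027, 0, 0.0018, 1], [0, 0, 0, -0.0027, 0, 0.0019, 1], [0, 0, 0, -0.0027, 0, 0.0019, 1], [0, 0, 0, 0, 0, 0, 1]]

```text
time_s: 17.55
tool_pos: [0.5137, -0.0083, 0.1057]
tcp_rot: [0.0, 0.77, 0.638, 0.0]
wrist_force: [-0.6, 3.0, 8.5]
grip_width: -0.0
grip_force: 3.5
```

>>> apply_moves:
  steps:
    - [[0, 0, 0, -0.0023, 0, 0.0024, 1], [0, 0, 0, -0.0023, 0, 0.0024, 1], [0, 0, 0, -0.0023, 0, 0.0025, 1], [0, 0, 0, 0, 0, 0, 1]]

```text
time_s: 17.88
tool_pos: [0.5125, -0.0152, 0.0983]
tcp_rot: [0.0, 0.77, 0.638, 0.0]
wrist_force: [0.1, 1.3, 6.9]
grip_width: 0.0001
grip_force: 2.8
```

>>> apply_moves:
  steps:
    - [[0, 0, 0, -0.0018, 0, 0.0028, 1], [0, 0, 0, -0.0018, 0, 0.0028, 1], [0, 0, 0, -0.0017, 0, 0.0028, 1], [0, 0, 0, 0, 0, 0, 1]]

```text
time_s: 18.22
tool_pos: [0.5115, -0.0205, 0.0898]
tcp_rot: [0.0, 0.77, 0.638, 0.0]
wrist_force: [0.4, -0.9, 3.1]
grip_width: -0.0002
grip_force: 1.2
```

>>> apply_moves:
  steps:
    - [[0, 0, 0, -0.0012, 0, 0.0024, 1], [0, 0, 0, -0.0012, 0, 0.0024, 1], [0, 0, 0, -0.0006, 0, 0.0024, 1], [0, 0, 0, -0.0005, 0, 0.0023, 1], [0, 0, 0, 0, 0, 0, 1]]

```text
time_s: 18.63
tool_pos: [0.5104, -0.0235, 0.0799]
tcp_rot: [-0.0, 0.77, 0.638, -0.0]
wrist_force: [0.3, -0.2, 0.4]
grip_width: 0.0001
grip_force: 0.0
```

>>> apply_moves:
  steps:
    - [[0, 0, 0, -0.0005, 0, 0.002, 1], [0, 0, 0, -0.0005, 0, 0.002, 1], [0, 0, 0, -0.0005, 0, 0.002, 1], [0, 0, 0, 0, 0, 0.001, 1], [0, 0, 0, 0, 0, 0, 1]]

```text
time_s: 19.05
tool_pos: [0.5103, -0.0248, 0.0731]
tcp_rot: [-0.0, 0.77, 0.638, -0.0]
wrist_force: [0.1, -0.5, -0.2]
grip_width: 0.0001
grip_force: 0.0
```

The lever went over centre. One gentle last touch, then I'll withdraw and check.

>>> apply_moves:
  steps:
    - [[0, 0, 0, 0, 0, 0.001, 1], [0, 0, 0, 0, 0, 0.0008, 1], [0, 0, 0, 0, 0, 0, 1], [0, 0, 0, 0, 0, 0, 1]]

```text
time_s: 19.38
tool_pos: [0.5105, -0.0248, 0.0716]
tcp_rot: [-0.0, 0.77, 0.638, -0.0]
wrist_force: [-0.7, 0.6, 0.4]
grip_width: 0.0002
grip_force: 0.0
```

>>> apply_moves:
  steps:
    - [[0, 0, 0, 0, 0, -0.02, 1], [0, 0, 0, 0, 0, -0.03, 1], [0, 0, 0, 0, 0, -0.04, 1], [0, 0, 0, 0, 0, -0.04, 1], [0, 0, 0, -0.04, 0, -0.03, 1], [0, 0, 0, -0.04, 0, 0, 1], [0, 0, 0, -0.04, 0, 0, 1], [0, 0, 0, -0.03, 0, 0, 1], [0, 0, 0, 0, 0, 0, 1], [0, 0, 0, 0, 0, 0, 1]]

```text
time_s: 20.22
tool_pos: [0.4834, -0.167, 0.2267]
tcp_rot: [0.0, 0.771, 0.637, 0.0]
wrist_force: [0.5, 1.0, 0.1]
grip_width: -0.0
grip_force: 0.0
```

Run:
```python
from h import *
s=manip.observe(); print((loc(s["tool_pos"])*1e3).round(1),s["wrist_force"])
w=lambda x,z,y=0:[*(O+U*x+V*y),z]
for n in("scene","side"):
    im=imaging.get_image(n)[:,:,::-1].astype(int); c=imaging.get_calibration(n); cv2.imwrite(f"pics/f_{n}.png",im)
    i0=cv2.imread(f"pics/h_{n}.png").astype(int)
    g=lambda p,im=im: im[tuple(proj(c,p).round().astype(int)[::-1])].tolist()
    print(n,"handle top",[g(w(-.045-l,.071)) for l in(.02,.03,.04,.05,.057,.066)],"old",[g(w(-.045-l,.071),i0) for l in(.02,.03,.04,.05,.057,.066)])
    print(" up lever 1.87:",[g(w(-.045-l*np.cos(1.87),.068+l*np.sin(1.87))) for l in(.035,.045,.055)])
    print(" loose end profile x:",[(x,sum(g(w(x/1e3,.05,-.02)))) for x in range(80,95)], "before(0)",[(x,sum(g(w(x/1e3,.05,-.02),cv2.imread(f'pics/{n}0.png').astype(int)))) for x in range(80,95)])
```

```text
[-228.6    0.3  226.7] [0.52640096 1.00674036 0.05558638]
scene handle top [[210, 225, 241], [206, 223, 240], [206, 223, 239], [206, 221, 238], [141, 162, 191], [78, 110, 159]] old [[217, 235, 245], [235, 253, 255], [227, 246, 255], [74, 106, 155], [73, 104, 155], [73, 105, 155]]
 up lever 1.87: [[74, 107, 158], [76, 107, 157], [75, 109, 161]]
 loose end profile x: [(80, 697), (81, 697), (82, 699), (83, 699), (84, 699), (85, 630), (86, 630), (87, 630), (88, 630), (89, 609), (90, 609), (91, 589), (92, 589), (93, 590), (94, 590)] before(0) [(80, 682), (81, 682), (82, 682), (83, 682), (84, 682), (85, 678), (86, 678), (87, 678), (88, 678), (89, 683), (90, 683), (91, 603), (92, 603), (93, 584), (94, 584)]
side handle top [[233, 249, 253], [233, 249, 253], [233, 248, 253], [232, 247, 253], [181, 218, 240], [65, 104, 167]] old [[253, 255, 255], [253, 255, 255], [253, 255, 255], [156, 192, 217], [55, 80, 113], [51, 75, 108]]
 up lever 1.87: [[186, 216, 227], [252, 255, 255], [252, 255, 255]]
 loose end profile x: [(80, 750), (81, 750), (82, 750), (83, 750), (84, 754), (85, 753), (86, 753), (87, 720), (88, 720), (89, 720), (90, 668), (91, 668), (92, 668), (93, 665), (94, 665)] before(0) [(80, 751), (81, 751), (82, 751), (83, 751), (84, 750), (85, 752), (86, 752), (87, 755), (88, 755), (89, 755), (90, 723), (91, 723), (92, 723), (93, 661), (94, 661)][ WARN:0@1.191] global loadsave.cpp:1063 imwrite_ Unsupported depth image for selected encoder is fallbacked to CV_8U.
```

The handle lies flat at the predicted place, and the loose half's end moved from about 90 mm to 85 mm, so the gap is closed. Handing in.

```bash
python3 -c "
from h import *
print(ticket.job_done())"
```

```text
the job is handed in; nothing more can be done
None
```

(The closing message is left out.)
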